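# Set the glazed test tiles in a stack of tile cranks for firing

## Robot

A 6-joint arm with a two-finger parallel gripper is mounted at the origin on a cart in front of the work surface, level with it; the furniture and walls round the work are solid. World frame = base frame: x ahead of the robot, y to its left, z up, the work surface at z = 0. Lengths are in m, angles in rad, forces in N, time in s.
With the tool pointing down it reaches from about 0.3 to 0.875 m from the base axis. Payload 6.4 kg.
Tool frame: the origin (TCP) lies at the very end of the fingers, on their centre line; the grasp point (between the pads) lies 19 mm behind it (arm.tcp_to_grasp is the distance from the TCP to the grasp point, in m); z points along the fingers, y is the line along which they close (so a half turn about z gives the same grasp; the last joint's range is limited). The gripper opens to 85 mm and grips with 20 to 120 N. Pads are 22 mm wide; open, the fingers measure 114 mm over their backs; the gripper's body (76 mm by 85 mm) begins 54 mm behind the grasp point. The pads swing forward as they close: fully open they stand 13 mm farther back than shut.
Start: joints at [0.987, 0.181, 1.607, -0, 1.354, -0.206], TCP at [0.212, 0.534, 0.231] pointing down, gripper open.
Joint ranges: [-2.99, 2.99], [-0.89, 2.07], [0.3, 2.58], [-1.14, 4.28], [0, 2.63], [-3.12, 3.12]. Speed limits (rad/s): [2.57, 2.57, 3.01, 3.14, 3.14, 3.14].

## Interface

Orientations are given as a unit quaternion [w, x, y, z].
In Python, from bench import arm gives the robot as it stands.
- The arm moves only by the shell command python3 -m creep 'ROWS' [OPENING] [FORCE]. ROWS is rows parted by semicolons, their numbers by spaces, 1 to 12 of them, each of 6 numbers: dx, dy, dz in m, then a rotation vector rx, ry, rz in rad; each row shifts and turns the commanded pose from where the row before left it, along the tool's axes as they then stand; what a row does not reach is not made up. A row lasts 1/10 s, in which the tool goes at most 0.05 m and 0.15 rad, less where a joint would pass 70% of its speed; a pose out of reach is approached as far as the arm can. OPENING is the opening from 0.0 (shut) to 1.0 (fully open), set as the command begins (- or left out keeps the last). The fingers move at their own pace and stop on an object; FORCE is the grip in N (left out, the last holds). Time passes only in rows, so rows that do not move let the fingers close. It prints the time, the measured TCP pose, the force, the opening and the grip force at its end.
- arm.get_state(): the state, without advancing time (a new reading comes with each control period).
- arm.snapshot(name): name is "side" or "top" or "wrist"; returns the picture (400x640x3 uint8, red, green, blue); there is no depth.
- arm.get_calibration(name): a dict with "K" (3x3 intrinsics, pixels), "rvec" (rotation vector, rad) and "tvec" (3), from world to camera coordinates, as OpenCV has them; the wrist camera has in their place "hand_eye" (4x4, takes a point from camera to tool coordinates, whose origin is the TCP and whose axes are the flange's). Camera axes: x right, y down, z forward; pixel columns grow to the right and rows downward; lengths in m; the calibration is good to about 2 mm. A picture is of the moment at which its call begins: read the wrist's pose just before it. get_calibration takes no time and is no camera call.
- arm.finish_job(): hands the job in; it is judged then, once.
The state is a dict: "clock": time; "q": joint angles; "dq": joint speeds; "joint_efforts": joint torques, N m; "eef_pos": TCP position; "tool_rot": TCP orientation; "wrist_force": force on the tool from outside, world axes, zero at the start; "ft_torque": the same for the moment, N m; "opening": opening from 0.0 (shut) to 1.0 (fully open); "gripper_force": force on a finger pad.
Only numpy, scipy, OpenCV 4.12 (cv2) and the standard library are available. Lean on these libraries where they do the work, as an engineer would, in place of code of your own. Each camera call takes 0.05 s, during which the arm holds its last target. There are 200 camera calls.

## Task

Get the three blue-green glazed test tiles ready for the kiln: build the tile cranks up into one stack on the crank that stands on the kiln batt, with one glazed tile lying flat and centred lengthways on the bed of each of the three cranks (tile, crank, tile, crank, tile), every crank seated squarely on the end walls of the one below. Leave the two bare brown tiles where they lie.

Things in the scene. Friction and masses are not known exactly. Their poses are not given: they have to be found in the camera images.
- base_crank (a point): Underside centre of the bottom tile crank, 12 mm above the table, fast on a dark grey 180 x 110 mm kiln batt; neither moves. Same shape and axes as crank_a. In the finished stack the undersides of the next cranks are 36 and 72 mm above this point, those of the tiles 12, 48 and 84 mm. Stacked cranks lie lengthways over it; the lips flare outward and centre a crank let down within about 4 mm.
- crank_a: Loose cream tile crank, 180 g: bed 104 x 50 x 12 mm, a wall with flared lips at each end; 122 x 66 x 43 mm in all. Origin: underside centre; x along its length, z up. A tile lies lengthways on the bed, 12 mm up, in the 82 mm between the walls. The next crank rests on the walls, 36 mm up. Grip across the bed's 50 mm width (y) at mid-length, 0 to 12 mm up.
- crank_b: Loose cream tile crank, exactly like crank_a (same size, origin and axes); the two are interchangeable.
- tile_1: One of three alike blue-green glazed tiles: test tile, flat rectangle 70 x 40 x 8 mm, 40 g, lying flat. Origin: centre of its underside; x along the 70 mm length, y across the 40 mm width, z up.
- tile_2: One of three alike blue-green glazed tiles: test tile, flat rectangle 70 x 40 x 8 mm, 40 g, lying flat. Origin: centre of its underside; x along the 70 mm length, y across the 40 mm width, z up.
- tile_3: One of three alike blue-green glazed tiles: test tile, flat rectangle 70 x 40 x 8 mm, 40 g, lying flat. Origin: centre of its underside; x along the 70 mm length, y across the 40 mm width, z up.
- bare_1: One of two alike reddish-brown bare (unglazed) tiles, same size as the glazed ones, to be left alone: test tile, flat rectangle 70 x 40 x 8 mm, 40 g, lying flat. Origin: centre of its underside; x along the 70 mm length, y across the 40 mm width, z up.
- bare_2: One of two alike reddish-brown bare (unglazed) tiles, same size as the glazed ones, to be left alone: test tile, flat rectangle 70 x 40 x 8 mm, 40 g, lying flat. Origin: centre of its underside; x along the 70 mm length, y across the 40 mm width, z up.
Things that resemble listed ones, but are neither listed nor needed, are in the scene too. What is shaped like the tile_2 but red is not meant.

How it is judged:
At the end, for the whole second after the job is handed in: Both loose cranks stacked on the fixed one and seated (8 mm off axis, 5 mm in height, 0.12 rad in yaw, level); on each of the three beds one glazed tile, flat, within 15 mm of the axis and 0.3 rad of lengthways; all released and at rest. Bare tiles not moved over 30 mm (((horizontal distance between tile_1 and base_crank below 0.015 m and z of tile_1 in the frame of base_crank between 0.007 and 0.017 m and angle between tile_1's own z axis and vertical below 0.08 rad and angle between the x axis of tile_1 and the x axis of base_crank, either way round below 0.3 rad) or (horizontal distance between tile_2 and base_crank below 0.015 m and z of tile_2 in the frame of base_crank between 0.007 and 0.017 m and angle between tile_2's own z axis and vertical below 0.08 rad and angle between the x axis of tile_2 and the x axis of base_crank, either way round below 0.3 rad) or (horizontal distance between tile_3 and base_crank below 0.015 m and z of tile_3 in the frame of base_crank between 0.007 and 0.017 m and angle between tile_3's own z axis and vertical below 0.08 rad and angle between the x axis of tile_3 and the x axis of base_crank, either way round below 0.3 rad)) and ((horizontal distance between tile_1 and base_crank below 0.015 m and z of tile_1 in the frame of base_crank between 0.043 and 0.053 m and angle between tile_1's own z axis and vertical below 0.08 rad and angle between the x axis of tile_1 and the x axis of base_crank, either way round below 0.3 rad) or (horizontal distance between tile_2 and base_crank below 0.015 m and z of tile_2 in the frame of base_crank between 0.043 and 0.053 m and angle between tile_2's own z axis and vertical below 0.08 rad and angle between the x axis of tile_2 and the x axis of base_crank, either way round below 0.3 rad) or (horizontal distance between tile_3 and base_crank below 0.015 m and z of tile_3 in the frame of base_crank between 0.043 and 0.053 m and angle between tile_3's own z axis and vertical below 0.08 rad and angle between the x axis of tile_3 and the x axis of base_crank, either way round below 0.3 rad)) and ((horizontal distance between tile_1 and base_crank below 0.015 m and z of tile_1 in the frame of base_crank between 0.079 and 0.089 m and angle between tile_1's own z axis and vertical below 0.08 rad and angle between the x axis of tile_1 and the x axis of base_crank, either way round below 0.3 rad) or (horizontal distance between tile_2 and base_crank below 0.015 m and z of tile_2 in the frame of base_crank between 0.079 and 0.089 m and angle between tile_2's own z axis and vertical below 0.08 rad and angle between the x axis of tile_2 and the x axis of base_crank, either way round below 0.3 rad) or (horizontal distance between tile_3 and base_crank below 0.015 m and z of tile_3 in the frame of base_crank between 0.079 and 0.089 m and angle between tile_3's own z axis and vertical below 0.08 rad and angle between the x axis of tile_3 and the x axis of base_crank, either way round below 0.3 rad)) and ((horizontal distance between crank_a and base_crank below 0.008 m and z of crank_a in the frame of base_crank between 0.031 and 0.041 m and angle between crank_a's own z axis and vertical below 0.08 rad and angle between the x axis of crank_a and the x axis of base_crank, either way round below 0.12 rad) or (horizontal distance between crank_b and base_crank below 0.008 m and z of crank_b in the frame of base_crank between 0.031 and 0.041 m and angle between crank_b's own z axis and vertical below 0.08 rad and angle between the x axis of crank_b and the x axis of base_crank, either way round below 0.12 rad)) and ((horizontal distance between crank_a and base_crank below 0.008 m and z of crank_a in the frame of base_crank between 0.067 and 0.077 m and angle between crank_a's own z axis and vertical below 0.08 rad and angle between the x axis of crank_a and the x axis of base_crank, either way round below 0.12 rad) or (horizontal distance between crank_b and base_crank below 0.008 m and z of crank_b in the frame of base_crank between 0.067 and 0.077 m and angle between crank_b's own z axis and vertical below 0.08 rad and angle between the x axis of crank_b and the x axis of base_crank, either way round below 0.12 rad)) and linear speed of each of tile_1, tile_2, tile_3, crank_a, crank_b below 0.01 m/s and angular speed of each of tile_1, tile_2, tile_3, crank_a, crank_b below 0.2 rad/s); the robot touches nothing.
It fails at once if a bare brown tile is shifted by more than 30 mm (distance of bare_1 from where it was at the start of the episode above 0.03 m).
It fails at once if a bare brown tile is shifted by more than 30 mm (distance of bare_2 from where it was at the start of the episode above 0.03 m).
It also fails if it takes over 115 s, if anything falls off the work surface, if the arm or the gripper's body presses on something with over 40 N, if the wrist force passes 120 N, or if a joint passes its speed limit or range.

## Working session

There is one attempt and no reset: what is moved stays moved. The work goes in short steps, Python scripts to look and compute and a shell command to move; the robot and the scene stay as the last step left them, time stands still between calls to the robot, and variables do not carry over. Pictures are saved under pics/ and viewed, at most 14 in all, crops included, and the job is handed in when it is done.

```bash
ls; mkdir -p pics; python3 - <<'E'
from bench import arm
import cv2
for n in("top","side"):
    cv2.imwrite(f"pics/{n}0.png",arm.snapshot(n)[:,:,::-1])
    print(n,arm.get_calibration(n))
print(arm.get_calibration("wrist"));print(arm.get_state(),arm.tcp_to_grasp)
E
```

```text
pics
top {'K': array([[479.60516918,   0.        , 322.1337898 ],
       [  0.        , 479.60516918, 194.75001639],
       [  0.        ,   0.        ,   1.        ]]), 'rvec': array([ 2.16520977, -2.15197265,  0.14538665]), 'tvec': array([-0.14379724,  0.5035948 ,  1.54728694])}
side {'K': array([[368.75160896,   0.        , 322.81708378],
       [  0.        , 368.75160896, 191.53809587],
       [  0.        ,   0.        ,   1.        ]]), 'rvec': array([ 2.15011332, -0.28471197,  0.13856689]), 'tvec': array([-0.5187674 ,  0.0530375 ,  1.49219317])}
{'K': array([[356.13407603,   0.        , 318.41026286],
       [  0.        , 356.13407603, 200.93446248],
       [  0.        ,   0.        ,   1.        ]]), 'hand_eye': array([[ 2.84551611e-04, -9.48282266e-01, -3.17428202e-01,
         8.16323692e-02],
       [ 9.99999845e-01,  4.21966383e-04, -3.64150600e-04,
         6.80978400e-04],
       [ 4.79261586e-04, -3.17428050e-01,  9.48282238e-01,
        -1.43318556e-01],
       [ 0.00000000e+00,  0.00000000e+00,  0.00000000e+00,
         1.00000000e+00]])}
{'clock': 0.1, 'q': array([ 9.86704161e-01,  1.81485099e-01,  1.60788523e+00, -6.53128669e-06,
        1.35381476e+00, -2.06294352e-01]), 'dq': array([-0.00018184, -0.00106015, -0.00045284,  0.0001555 ,  0.00062723,
       -0.00153799]), 'joint_efforts': array([-7.76025681e-04, -4.45882487e+01, -3.52233517e+01, -3.89762781e-04,
        4.10370776e-03, -1.32259993e-05]), 'eef_pos': array([0.21180867, 0.5340387 , 0.23047494]), 'tool_rot': array([-3.03590766e-04,  1.87776750e-01,  9.82211412e-01, -7.36075466e-04]), 'wrist_force': array([-0.989938  ,  0.00541088, -0.3866577 ]), 'ft_torque': array([ 0.02218257, -0.03304768, -0.00420297]), 'gripper_force': 0.0, 'opening': 0.9971805334288092} 0.0187
```

View pics/top0.png

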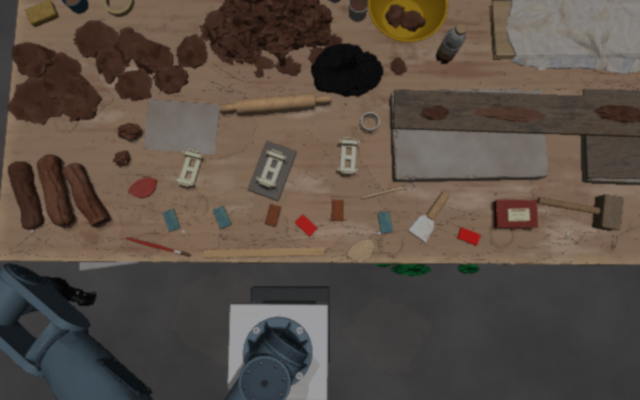

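View pics/side0.png

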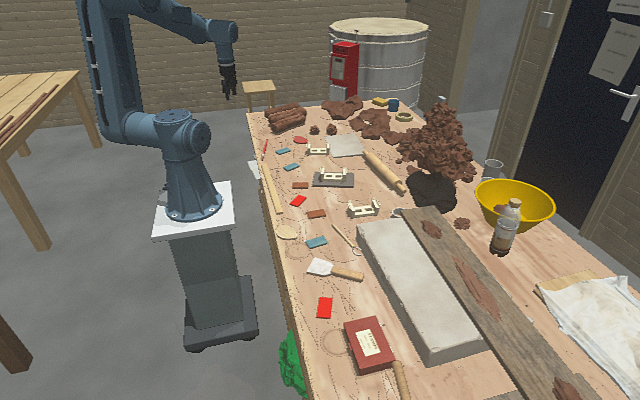

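The top view shows the glazed tiles at about (171,219), (222,216) and (386,222). The bare tiles are at (273,214) and (337,210). The loose cranks are at (190,168) and (348,157), and the base crank is at (271,168). The side view agrees.

```bash
cat > h.py <<'E'
from bench import arm
import cv2, numpy as np
from scipy.spatial.transform import Rotation as R
def T_tool(s=None):
    s=s or arm.get_state(); q=s["tool_rot"]
    T=np.eye(4); T[:3,:3]=R.from_quat([q[1],q[2],q[3],q[0]]).as_matrix(); T[:3,3]=s["eef_pos"]; return T
def cam(name):
    c=arm.get_calibration(name)
    if name=="wrist":
        return c["K"],T_tool()@c["hand_eye"]
    T=np.eye(4); T[:3,:3]=cv2.Rodrigues(c["rvec"])[0]; T[:3,3]=c["tvec"]
    return c["K"],np.linalg.inv(T)
def back(K,T,uv,z):
    uv=np.atleast_2d(uv).astype(float)
    d=(T[:3,:3]@np.linalg.inv(K)@np.c_[uv,np.ones(len(uv))].T).T
    return T[:3,3]+d*((z-T[2,3])/d[:,2])[:,None]
def proj(K,T,P):
    C=np.linalg.inv(T); p=(C[:3,:3]@np.atleast_2d(P).T).T+C[:3,3]; p=p@K.T; return p[:,:2]/p[:,2:]
def snap(name,fn):
    K,T=cam(name); im=arm.snapshot(name); cv2.imwrite(f"pics/{fn}.png",im[:,:,::-1]); return im,K,T
def blobs(im,K,T,z,lo,hi,amin,amax=1e9):
    m=cv2.inRange(cv2.cvtColor(im,cv2.COLOR_RGB2HSV),lo,hi)
    n,l,st,c=cv2.connectedComponentsWithStats(m)
    for i in range(1,n):
        if amin<st[i,4]<amax:
            v,u=np.nonzero(l==i); P=back(K,T,np.c_[u,v],z)[:,:2]
            (cx,cy),sz,an=cv2.minAreaRect((P*1e3).astype(np.float32))
            w,V=np.linalg.eigh(np.cov(P.T)); a=np.arctan2(V[1,1],V[0,1])
            print("px",c[i].round(),"n",st[i,4],"mean",P.mean(0).round(4),"rect",np.round((cx/1e3,cy/1e3),4),np.round(sz),"yaw",round((a+np.pi/2)%np.pi-np.pi/2,3))
def to(x,y,z,yaw,s=None):
    "tool-frame shift from present to TCP x,y,z; closing line (tool y) at world angle yaw"
    T=T_tool(s); d=T[:3,:3].T@(np.array([x,y,z])-T[:3,3])
    Y=T[:3,1]; a0=np.arctan2(Y[1],Y[0]); e=(yaw-a0+np.pi/2)%np.pi-np.pi/2
    tilt=np.cross(T[:3,2],[0,0,-1]); 
    print("d",d.round(4),"rz (tool)",round(-e,4),"tilt fix",(T[:3,:3].T@tilt).round(4), "q6",round((s or arm.get_state())["q"][5],2))
E
python3 - <<'E'
from h import *
im=cv2.imread("pics/top0.png")[:,:,::-1].copy();K,T=cam("top")
hsv=cv2.cvtColor(im,cv2.COLOR_RGB2HSV)
for u,v in [(171,219),(222,216),(386,222),(273,214),(184,182),(265,182),(348,170)]: print(hsv[v,u])
print("tiles");blobs(im,K,T,.008,(85,60,40),(110,255,255),60,600)
print("bare");blobs(im,K,T,.008,(0,120,50),(12,255,140),60,600)
print("cranks");blobs(im,K,T,.03,(15,20,130),(40,120,255),80,900)
E
```

```text
[95 86 89]
[95 86 92]
[95 90 94]
[ 10 171 100]
[ 29  34 148]
[ 28  28 147]
[ 30  19 147]
tiles
px [221. 218.] n 168 mean [0.4288 0.1931] rect [0.43   0.1933] [63. 31.] yaw 0.527
px [171. 221.] n 161 mean [0.4177 0.3611] rect [0.4199 0.3607] [63. 31.] yaw 0.49
px [384. 222.] n 164 mean [ 0.4162 -0.3479] rect [ 0.4177 -0.3487] [64. 31.] yaw 0.281
bare
px [277.   4.] n 66 mean [1.1825 0.021 ] rect [1.1793 0.0212] [45. 31.] yaw 1.274
px [308.  14.] n 476 mean [ 1.1489 -0.0882] rect [ 1.1463 -0.0806] [108. 175.] yaw -1.143
px [404.  17.] n 417 mean [ 1.1388 -0.4238] rect [ 1.1439 -0.4305] [ 75. 123.] yaw 1.286
px [327.  37.] n 194 mean [ 1.0649 -0.1554] rect [ 1.0635 -0.1547] [74. 61.] yaw 0.958
px [309.  38.] n 70 mean [ 1.0589 -0.0925] rect [ 1.0609 -0.0898] [34. 39.] yaw -0.67
px [315.  53.] n 73 mean [ 1.0038 -0.1135] rect [ 1.0028 -0.1106] [28. 53.] yaw -0.558
px [290.  67.] n 126 mean [ 0.9522 -0.0275] rect [ 0.9492 -0.0255] [58. 51.] yaw 1.16
px [398.  66.] n 132 mean [ 0.9592 -0.4004] rect [ 0.9581 -0.4015] [48. 43.] yaw 0.168
px [436. 112.] n 184 mean [ 0.7945 -0.5285] rect [ 0.7
[... 1750 characters left out ...]
0.084
px [519. 215.] n 214 mean [ 0.4426 -0.788 ] rect [ 0.4436 -0.789 ] [36. 67.] yaw -1.549
px [384. 254.] n 775 mean [ 0.3108 -0.3423] rect [ 0.3234 -0.387 ] [322.  72.] yaw 1.45
px [ 44. 257.] n 370 mean [0.2959 0.7588] rect [0.2998 0.7415] [318.  25.] yaw 1.561
px [319. 259.] n 255 mean [ 0.2961 -0.1326] rect [ 0.301  -0.1253] [ 26. 214.] yaw -1.561
px [588. 260.] n 476 mean [ 0.2972 -1.0062] rect [ 0.3028 -1.011 ] [ 32. 327.] yaw 1.569
px [123. 258.] n 210 mean [0.2949 0.5037] rect [0.2975 0.4942] [ 19. 158.] yaw 1.548
px [161. 258.] n 87 mean [0.2943 0.379 ] rect [0.295  0.3765] [13. 71.] yaw 1.54
px [504. 259.] n 148 mean [ 0.2971 -0.7334] rect [ 0.297  -0.7351] [147.  16.] yaw 1.562
```

```bash
python3 - <<'E'
from h import *
print(T_tool().round(3))
to(.58,.306,.2,1.17)
E
```

```text
[[-0.929  0.369 -0.001  0.212]
 [ 0.369  0.929 -0.001  0.534]
 [ 0.    -0.002 -1.     0.23 ]
 [ 0.     0.     0.     1.   ]]
d [-0.4264 -0.0761  0.0305] rz (tool) 0.023 tilt fix [-0.0016 -0.0003  0.    ] q6 -0.21
```

```bash
python3 -m creep '-.047 -.0085 .0034 0 0 .0025; -.047 -.0085 .0034 0 0 .0025; -.047 -.0085 .0034 0 0 .0025; -.047 -.0085 .0034 0 0 .0025; -.047 -.0085 .0034 0 0 .0025; -.047 -.0085 .0034 0 0 .0025; -.047 -.0085 .0034 0 0 .0025; -.047 -.0085 .0034 0 0 .0025; -.047 -.0085 .0034 0 0 .0025; 0 0 0 0 0 0;0 0 0 0 0 0' 1.0; python3 - <<'E'
from h import *
im,K,T=snap("wrist","w1")
to(.575,.033,.2,1.17)
E
```

```text
clock: 1.2
eef_pos: [0.575, 0.3026, 0.1995]
tool_rot: [-0.001, 0.2, 0.98, -0.0]
wrist_force: [-0.0, -0.6, -0.1]
opening: 1.001
gripper_force: 0.0
d [-1.064e-01 -2.488e-01 -1.000e-04] rz (tool) -0.0002 tilt fix [-0.0008 -0.0016  0.    ] q6 -0.87
```

View pics/w1.png

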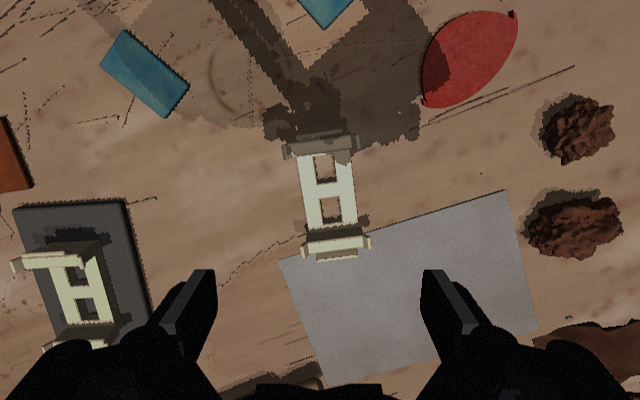

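The view shows crank_a at about (328,195), the base crank on its batt at lower left (70,290), and two blue tiles at the top. Next I'll look from over the base.

```bash
python3 -m creep '-.0066 -.0415 0 0 0 0;-.0066 -.0415 0 0 0 0;-.0066 -.0415 0 0 0 0;-.0066 -.0415 0 0 0 0;-.0066 -.0415 0 0 0 0;-.0066 -.0415 0 0 0 0;0 0 0 0 0 0;0 0 0 0 0 0' 1.0; cat >> h.py <<'E'
from scipy.optimize import minimize
def box(x0,x1,y0,y1,z0,z1): return np.array([[x,y,z] for x in(x0,x1) for y in(y0,y1) for z in(z0,z1)])/1e3
PARTS=[box(-52,52,-25,25,0,12)]
for s in(-1,1):
    PARTS+=[box(s*41,s*52,-25,25,12,36), np.r_[box(s*41,s*52,-25,25,34,36),box(s*51,s*61,-33,33,42,43)]]
def sil(K,T,p,z0,shape,draw=None):
    m=np.zeros(shape,np.uint8); Rz=R.from_euler("z",p[2]).as_matrix()
    for B in PARTS:
        h=cv2.convexHull((proj(K,T,B@Rz.T+[p[0],p[1],z0])*16).astype(np.int32))
        cv2.fillConvexPoly(m,h,255,cv2.LINE_AA,4)
        if draw is not None: cv2.polylines(draw,[h],True,(255,0,0),1,cv2.LINE_AA,4)
    return m
def fitcrank(im,K,T,p,z0):
    hsv=cv2.cvtColor(im,cv2.COLOR_RGB2HSV)
    m=cv2.inRange(hsv,(20,18,25),(45,150,255)); m=cv2.morphologyEx(m,cv2.MORPH_CLOSE,np.ones((5,5)))
    near=cv2.dilate(sil(K,T,p,z0,m.shape),np.ones((31,31)))
    m=cv2.bitwise_and(m,near); cs,_=cv2.findContours(m,cv2.RETR_EXTERNAL,cv2.CHAIN_APPROX_NONE)
    M=np.zeros_like(m); cv2.drawContours(M,[c for c in cs if cv2.contourArea(c)>80],-1,255,-1)
    f=lambda q:np.abs(sil(K,T,[p[0]+q[0]*.01,p[1]+q[1]*.01,p[2]+q[2]*.1],z0,m.shape).astype(float)-M).sum()/255
    r=minimize(f,[0,0,0],method="Nelder-Mead",options=dict(initial_simplex=[[0,0,0],[1,0,0],[0,1,0],[0,0,1]],xatol=.005,fatol=1))
    q=r.x; p=np.array(p)+[q[0]*.01,q[1]*.01,q[2]*.1]
    print("crank",p.round(4),"mismatch",r.fun.round(),"of",(M>0).sum()); return p,M
E
python3 - <<'E'
from h import *
im,K,T=snap("wrist","w2")
p,M=fitcrank(im,K,T,[.578,.033,-.4],.012)
v=im.copy(); sil(K,T,p,.012,M.shape,v)
c=proj(K,T,[*p[:2],.03])[0].astype(int);print(c,T[:3,3])
v=v[max(c[1]-100,0):c[1]+100,c[0]-130:c[0]+130]
cv2.imwrite("pics/w2c.png",cv2.resize(v[:,:,::-1],None,fx=3,fy=3,interpolation=cv2.INTER_CUBIC))
E
```

```text
clock: 2.05
eef_pos: [0.5136, 0.0596, 0.2011]
tool_rot: [0.0, 0.199, 0.98, 0.0]
wrist_force: [-0.4, 0.4, 1.1]
opening: 1.002
gripper_force: 0.0
crank [ 0.5682  0.0396 -0.4009] mismatch 6248.0 of 13787
[320 234] [0.43861782 0.09198768 0.34435542]
```

View pics/w2c.png

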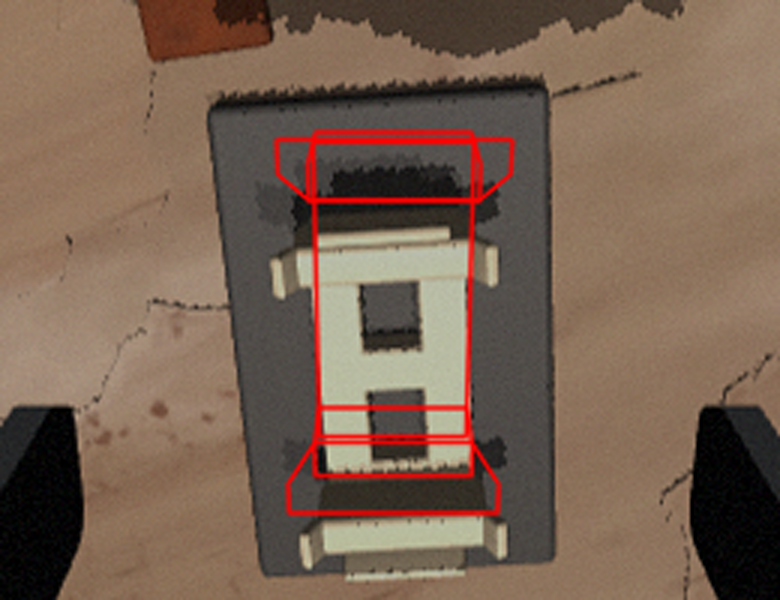

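The fit was misled by shadows. The crop does show the wall tops and bed edges clearly, so I'll solve the pose from picked corners: the bed end at (326,474)/(472,470), the far wall top at (322,523)/(482,517), and the near wall top at (300,287)/(468,278).

```bash
cat >> h.py <<'E'
from scipy.optimize import least_squares
def pnp(K,T,obj,uv,p0,z0):
    obj=np.array(obj)/1e3; uv=np.array(uv,float)
    f=lambda p:(proj(K,T,obj@R.from_euler("z",p[2]).as_matrix().T+[p[0],p[1],z0])-uv).ravel()
    r=least_squares(f,p0); print("pose",r.x.round(4),"res px\n",r.fun.reshape(-1,2).round(1)); return r.x
CP=[(41,-25,12),(41,25,12),(41,-25,36),(41,25,36),(-41,-25,36),(-41,25,36)]
E
python3 - <<'E'
from h import *
K,T=cam("wrist")
uv=np.array([(326,474),(472,470),(322,523),(482,517),(300,287),(468,278)])/3+[190,134]
p=pnp(K,T,CP,uv,[.578,.033,-.4],.012)
for x,y in((.43,.193),(.42,.361)): to(x,y,.13,.5+1.571)
E
```

```text
pose [ 0.5931  0.0302 -0.3373] res px
 [[ 0.5  1.5]
 [-0.1  0.3]
 [ 0.5 -0.9]
 [-1.5 -1.6]
 [ 0.6  0.4]
 [-0.   0.2]]
d [0.1289 0.0897 0.071 ] rz (tool) -0.8996 tilt fix [0.0008 0.0003 0.    ] q6 -1.29
d [0.2035 0.2405 0.0711] rz (tool) -0.8996 tilt fix [0.0008 0.0003 0.    ] q6 -1.29
```

```bash
python3 -m creep '.043 .03 .0 0 0 0;.043 .03 0 0 0 0;.043 .03 0 0 0 0;0 0 .012 0 0 -.15;0 0 .012 0 0 -.15;0 0 .012 0 0 -.15;0 0 .012 0 0 -.15;0 0 .012 0 0 -.15;0 0 .01 0 0 -.15;0 0 0 0 0 0;0 0 0 0 0 0' 1.0; python3 - <<'E'
from h import *
im,K,T=snap("wrist","w3")
print(arm.get_state()["q"].round(2),T_tool()[:2,1])
blobs(im,K,T,.008,(85,60,30),(110,255,255),600)
E
```

```text
clock: 3.2
eef_pos: [0.4339, 0.1872, 0.1308]
tool_rot: [-0.0, -0.246, 0.969, 0.0]
wrist_force: [-0.1, -0.4, 0.6]
opening: 1.001
gripper_force: 0.0
[ 0.15  0.07  1.95  0.    1.12 -1.91] [-0.47745318  0.87865719]
px [326. 192.] n 4155 mean [0.4316 0.1934] rect [0.4331 0.1938] [70. 39.] yaw 0.447
px [506. 272.] n 3424 mean [0.4207 0.3602] rect [0.4224 0.3601] [70. 42.] yaw 0.398
```

View pics/w3.png

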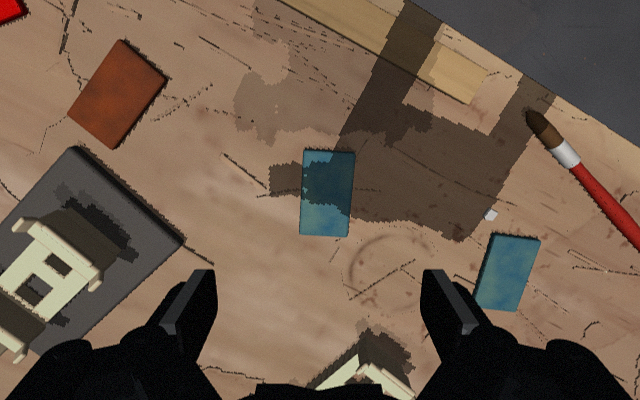

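The tile is at about (326,192), unobstructed. Its yaw is 0.447 and its measured size of 70×39 mm is right.

```bash
python3 - <<'E'
from h import *
to(.4328,.1937,.001,.447+1.571)
E
```

```text
d [-0.0018  0.0067  0.1302] rz (tool) 0.0506 tilt fix [-0.      0.0006 -0.    ] q6 -1.91
```

```bash
python3 -m creep '-.0018 .0067 .02 0 0 .05;0 0 .04 0 0 0;0 0 .04 0 0 0;0 0 .02 0 0 0;0 0 .01 0 0 0;0 0 0 0 0 0;0 0 0 0 0 0' 1.0; python3 -m creep '0 0 0 0 0 0;0 0 0 0 0 0;0 0 0 0 0 0;0 0 0 0 0 0;0 0 0 0 0 0;0 0 0 0 0 0' 0.0 40;  python3 -m creep '0 0 -.01 0 0 0;0 0 -.04 0 0 0;0 0 -.05 0 0 0; 0 0 -.03 0 0 0;0 0 0 0 0 0'; python3 - <<'E'
from h import *
im,K,T=snap("wrist","w4")
to(.5931,.0302,.13,-.3373+1.571)
E
```

```text
clock: 3.95
eef_pos: [0.4339, 0.193, 0.0018]
tool_rot: [0.001, -0.223, 0.975, -0.0]
wrist_force: [-0.2, -0.1, -0.2]
opening: 1.002
gripper_force: 0.0
clock: 4.55
eef_pos: [0.4334, 0.1928, 0.0017]
tool_rot: [0.001, -0.223, 0.975, -0.0]
wrist_force: [-1.5, -0.1, 7.8]
opening: 0.45
gripper_force: 39.7
clock: 5.05
eef_pos: [0.4363, 0.1934, 0.1363]
tool_rot: [0.005, -0.223, 0.975, -0.0]
wrist_force: [0.5, 0.5, 0.5]
opening: 0.451
gripper_force: 40.6
d [-0.0719 -0.2156  0.0045] rz (tool) 0.7869 tilt fix [-0.0017  0.0059  0.    ] q6 -1.85
```

View pics/w4.png

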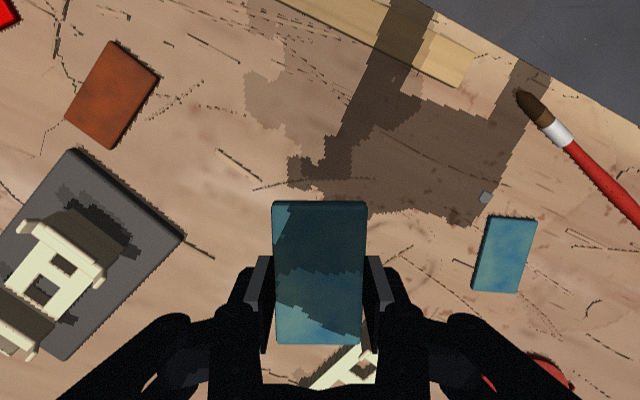

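The tile is held squarely between the pads, with corners at about (274,204), (366,203), (362,345) and (275,345).

```bash
python3 - <<'E'
from h import *
K,T=cam("wrist");Tt=T_tool()
P=back(K,T,[(274,204),(366,203),(362,345),(275,345)],Tt[2,3]+.0062)
L=(P-Tt[:3,3])@Tt[:3,:3];print((L*1e3).round(1),(L.mean(0)*1e3).round(1))
print(to(.5931,.0302,.13,-.3373+1.571))
E
```

```text
[[ 34.  -17.5  -6.4]
 [ 34.4  19.9  -6.4]
 [-36.2  21.   -6. ]
 [-36.3 -19.8  -6. ]] [-1.   0.9 -6.2]
d [-0.0719 -0.2156  0.0045] rz (tool) 0.7869 tilt fix [-0.0017  0.0059  0.    ] q6 -1.85
None
```

```bash
python3 -m creep '-.0144 -.0431 0 0 0 0;-.0144 -.0431 0 0 0 0;-.0144 -.0431 0 0 0 0;-.0144 -.0431 0 0 0 0;-.0144 -.0431 0 0 0 0;0 0 .006 0 0 .14;0 0 .006 0 0 .14;0 0 .006 0 0 .14;0 0 .006 0 0 .14;0 0 .006 0 0 .14;0 0 .006 0 0 .087;0 0 0 0 0 0'; python3 - <<'E'
from h import *
to(.5931,.0302,.027,-.3373+1.571)
im,K,T=snap("wrist","w5")
E
```

```text
clock: 6.3
eef_pos: [0.5892, 0.0302, 0.0921]
tool_rot: [-0.002, 0.168, 0.986, -0.0]
wrist_force: [0.1, -0.0, -1.0]
opening: 0.448
gripper_force: 40.6
d [-0.004   0.0014  0.0651] rz (tool) -0.001 tilt fix [-0.0009 -0.0048 -0.    ] q6 -1.38
```

View pics/w5.png

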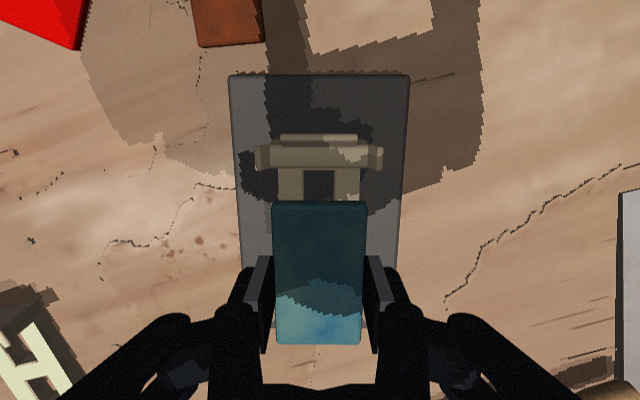

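The held tile lines up with the crank's axis (both near column 319), so I'll lower it.

```bash
python3 - <<'E'
from h import *
K,T=cam("wrist")
print(proj(K,T,np.array([(-41,-25,36),(-41,25,36)])/1e3@R.from_euler("z",-.3373).as_matrix().T+[.5931,.0302,.012]))
E
python3 -m creep '-.003 .0005 .01 0 -.005 0;0 0 .02 0 0 0;0 0 .02 0 0 0;0 0 .01 0 0 0;0 0 .005 0 0 0;0 0 0 0 0 0;0 0 0 0 0 0'
```

```text
[[273.4892107  167.32992869]
 [365.9833506  167.5496169 ]]
clock: 7.05
eef_pos: [0.5952, 0.0292, 0.0304]
tool_rot: [0.003, 0.168, 0.986, -0.0]
wrist_force: [0.8, 0.5, 0.1]
opening: 0.453
gripper_force: 40.7
```

```bash
python3 -m creep '0 0 .003 0 0 0;0 0 .001 0 0 0;0 0 0 0 0 0'; python3 -m creep '0 0 0 0 0 0;0 0 0 0 0 0;0 0 0 0 0 0;0 0 0 0 0 0;0 0 0 0 0 0;0 0 -.02 0 0 0;0 0 -.04 0 0 0;0 0 -.05 0 0 0;0 0 -.03 0 0 0;0 0 0 0 0 0;0 0 0 0 0 0' 0.8; python3 - <<'E'
from h import *
im,K,T=snap("wrist","w6")
blobs(im,K,T,.032,(85,60,25),(110,255,255),300)
to(.575,.3026,.2,1.2)
E
```

```text
clock: 7.35
eef_pos: [0.5946, 0.0293, 0.0259]
tool_rot: [0.003, 0.168, 0.986, -0.0]
wrist_force: [0.4, -0.2, -0.9]
opening: 0.453
gripper_force: 40.7
clock: 8.45
eef_pos: [0.5942, 0.0295, 0.1664]
tool_rot: [0.003, 0.168, 0.986, -0.0]
wrist_force: [0.6, -0.5, -0.7]
opening: 0.8
gripper_force: 0.0
px [319. 185.] n 3914 mean [0.5936 0.0304] rect [0.5947 0.0298] [39. 70.] yaw -0.331
d [ 0.1074  0.2516 -0.0356] rz (tool) 0.0335 tilt fix [-0.0002  0.0037  0.    ] q6 -1.38
```

View pics/w6.png

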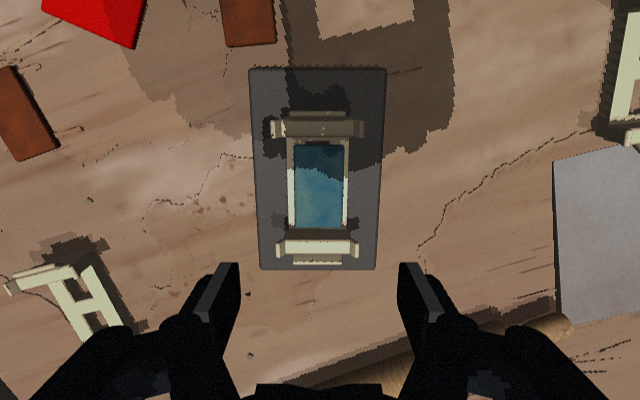

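The tile lies on the base bed at (319,185), between the walls and square to them. Next is crank_a.

```bash
python3 -m creep '.0176 .042 0 0 0 .005;.0176 .042 0 0 0 .005;.0176 .042 0 0 0 .005;.0176 .042 0 0 0 .005;.0176 .042 0 0 0 .005;.0176 .042 0 0 0 .005;0 0 0 0 0 0;0 0 0 0 0 0' 1.0; python3 - <<'E'
from h import *
im,K,T=snap("wrist","w7")
c=proj(K,T,[.582,.306,.03])[0].astype(int);o=c-[130,100];print(o,T_tool()[:3,3])
v=im[o[1]:o[1]+200,o[0]:o[0]+260]
cv2.imwrite("pics/w7c.png",cv2.resize(v[:,:,::-1],None,fx=3,fy=3,interpolation=cv2.INTER_CUBIC))
E
```

```text
clock: 9.3
eef_pos: [0.5793, 0.3031, 0.1625]
tool_rot: [0.001, 0.181, 0.983, -0.002]
wrist_force: [-0.7, -0.5, 0.3]
opening: 1.004
gripper_force: 0.0
[192  89] [0.57982615 0.30194982 0.16288779]
```

View pics/w7c.png

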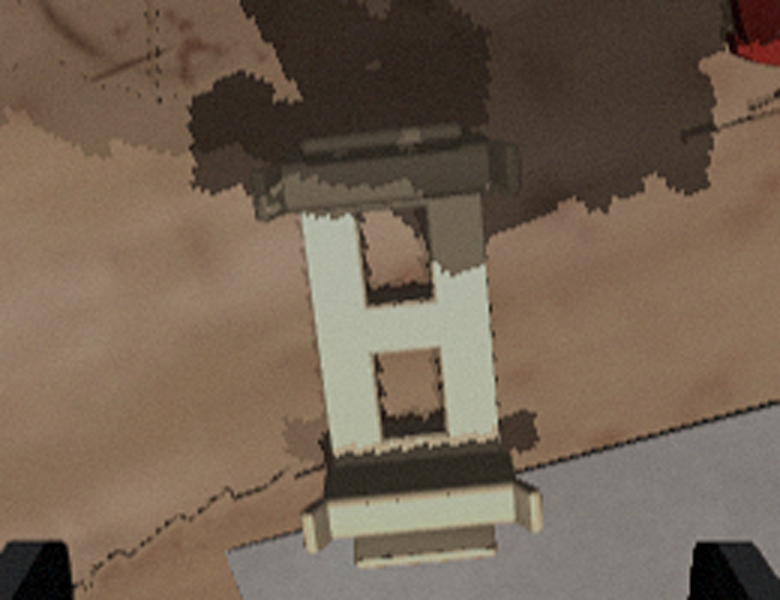

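Crank_a's corners in the crop: bed end (332,457)/(498,442), far wall top (330,500)/(516,485), near wall top (286,214)/(489,195).

```bash
python3 - <<'E'
from h import *
K,T=cam("wrist")
uv=np.array([(332,457),(498,442),(330,500),(516,485),(286,214),(489,195)])/3+[192,89]
p=pnp(K,T,CP,uv,[.582,.306,-.4],0)
to(p[0],p[1],.0,p[2]+np.pi/2)
E
```

```text
pose [ 0.5954  0.3035 -0.2556] res px
 [[ 0.9  1.7]
 [ 0.6  1.2]
 [ 0.4 -0.4]
 [-2.4 -1.2]
 [ 1.8 -0.1]
 [-1.1 -0.9]]
d [-0.0136  0.0075  0.1629] rz (tool) -0.1108 tilt fix [-0.0026  0.0024 -0.    ] q6 -0.9
```

```bash
python3 -m creep '-.0136 .0075 .02 0 0 -.11;0 0 .04 0 0 0;0 0 .04 0 0 0;0 0 .035 0 0 0;0 0 .02 0 0 0;0 0 .007 0 0 0;0 0 0 0 0 0' 1.0; python3 -m creep '0 0 0 0 0 0;0 0 0 0 0 0;0 0 0 0 0 0;0 0 0 0 0 0;0 0 0 0 0 0;0 0 0 0 0 0' 0.0 60;  python3 -m creep '0 0 -.01 0 0 0;0 0 -.04 0 0 0;0 0 -.05 0 0 0; 0 0 -.04 0 0 0;0 0 0 0 0 0;0 0 0 0 0 0'; python3 - <<'E'
from h import *
im,K,T=snap("wrist","w8")
to(.5938,.0302,.14,-.3345+1.571)
E
```

```text
clock: 10.05
eef_pos: [0.5965, 0.3026, 0.0018]
tool_rot: [0.001, 0.129, 0.992, -0.001]
wrist_force: [0.3, 1.3, 0.2]
opening: 0.998
gripper_force: 0.0
clock: 10.65
eef_pos: [0.5988, 0.3046, 0.0058]
tool_rot: [0.004, 0.128, 0.992, 0.0]
wrist_force: [-0.6, -1.7, 4.9]
opening: 0.549
gripper_force: 61.0
clock: 11.25
eef_pos: [0.5971, 0.3049, 0.1454]
tool_rot: [0.004, 0.128, 0.992, 0.0]
wrist_force: [0.3, 0.3, -2.7]
opening: 0.554
gripper_force: 62.6
d [-0.0678 -0.2657  0.0036] rz (tool) 0.0772 tilt fix [-0.0007  0.0044  0.    ] q6 -1.02
```

View pics/w8.png

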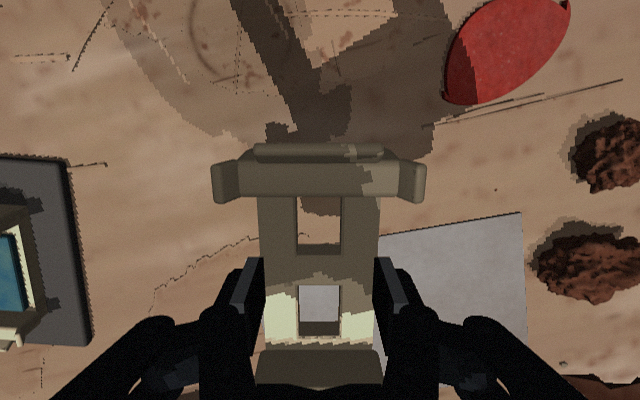

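```bash
python3 - <<'E'
from h import *
K,T=cam("wrist");Tt=T_tool()
Ci=np.linalg.inv(Tt)
def f(p):
    M=Tt@np.block([[R.from_euler("xyz",[np.pi,p[4],p[2]]).as_matrix(),np.array([[p[0]],[p[1]],[p[3]]])],[np.zeros((1,3)),np.ones((1,1))]])
    return (proj(K,T,np.array(O)/1e3@M[:3,:3].T+M[:3,3])-U).ravel()
# crank x is tool -x (image down)
O=[(-41,-25,36),(-41,25,36),(41,-25,12),(41,25,12),(-5.5,0,12),(0,-25,12),(0,25,12)]
U=np.array([(238,197),(401,196),(265,346),(377,344),(319,253),(261,268),(378,268)])
O.pop(4);U=np.delete(U,4,0)
s=least_squares(f,[0,0,np.pi,0,0]);print(s.x.round(4),s.fun.reshape(-1,2).round(1))
P=back(K,T,[(319,269)],Tt[2,3]+.012-s.x[3]);print(((P-Tt[:3,3])@Tt[:3,:3]*1e3).round(1))
print(arm.get_state()["wrist_force"],Tt[:3,3])
E
```

```text
[ 9.1000e-03  1.3000e-03  3.1323e+00 -3.0000e-04 -5.7800e-02] [[ 0.4  0.2]
 [-0.7 -0.2]
 [ 0.9 -0.6]
 [-1.6  0.7]
 [-1.4  0.5]
 [ 2.4 -0.5]]
[[  8.    0.9 -12.4]]
[-0.68707397 -0.13637806 -2.75564607] [0.59581356 0.3044277  0.14306971]
```

```bash
python3 - <<'E'
from h import *
def camat(pos,q):
    return arm.get_calibration("wrist")["K"],T_tool(dict(eef_pos=pos,tool_rot=q))@arm.get_calibration("wrist")["hand_eye"]
K,T=camat([.5796,.3025,.1627],[.001,.181,.983,-.002])
print("a bar",back(K,T,[np.array([405,326])/3+[192,89]],.012))
print("a holes", back(K,T,np.array([(365,305),(435,300),(372,352),(440,348)])/3+[192,89],.012))
K,T=camat([.5136,.0596,.2011],[0,.199,.98,0])
print("base bar",back(K,T,[np.array([393,371])/3+[190,134]],.024))
E
```

```text
a bar [[0.59559558 0.30440416 0.012     ]]
a holes [[0.58556497 0.29586905 0.012     ]
 [0.59129083 0.31518899 0.012     ]
 [0.59966221 0.29262006 0.012     ]
 [0.60553066 0.31158446 0.012     ]]
base bar [[0.59369244 0.02910474 0.024     ]]
```

```bash
python3 - <<'E'
import cv2
im=cv2.imread("pics/w8.png",0)
print("col310-328 rows190..360 step2",[(r,int(im[r,308:330].mean())) for r in range(140,366,2)])
E
```

```text
col310-328 rows190..360 step2 [(140, 52), (142, 57), (144, 67), (146, 75), (148, 78), (150, 82), (152, 75), (154, 66), (156, 48), (158, 46), (160, 46), (162, 43), (164, 71), (166, 75), (168, 76), (170, 77), (172, 76), (174, 76), (176, 76), (178, 76), (180, 75), (182, 74), (184, 74), (186, 73), (188, 73), (190, 72), (192, 71), (194, 63), (196, 55), (198, 64), (200, 65), (202, 65), (204, 65), (206, 66), (208, 67), (210, 66), (212, 70), (214, 92), (216, 125), (218, 132), (220, 131), (222, 132), (224, 132), (226, 132), (228, 129), (230, 130), (232, 129), (234, 129), (236, 126), (238, 130), (240, 130), (242, 128), (244, 60), (246, 49), (248, 49), (250, 49), (252, 49), (254, 51), (256, 74), (258, 73), (260, 73), (262, 73), (264, 74), (266, 73), (268, 73), (270, 73), (272, 83), (274, 90), (276, 95), (278, 105), (280, 106), (282, 107), (284, 98), (286, 149), (288, 147), (290, 147), (292, 147), (294, 146), (296, 146), (298, 144), (300, 144), (302, 144), (304, 143), (306, 141), (308, 142), (310, 142), (312, 141), (314, 140), (316, 141), (318, 141), (320, 147), (322, 44), (324, 49), (326, 49), (328, 48), (330, 48), (332, 48), (334, 47), (336, 123), (338, 142), (340, 174), (342, 141), (344, 78), (346, 74), (348, 74), (350, 49), (352, 47), (354, 47), (356, 47), (358, 48), (360, 48), (362, 48), (364, 48)]
```

```bash
python3 - <<'E'
from h import *
c=arm.get_calibration("wrist");K,T=c["K"],c["hand_eye"]
O=np.array([(-52,36),(-41,36),(-7,0),(-7,12),(7,12),(41,12)]);r=np.array([163,194.5,243.5,255,284.5,343])
def f(p):
    a=p[2];x=-O[:,0]*1e-3;h=O[:,1]*1e-3
    X=p[0]+x*np.cos(a)+h*np.sin(a); Z=p[1]-h*np.cos(a)+x*np.sin(a)
    return proj(K,T,np.c_[X,0*X+.001,Z])[:,1]-r
s=least_squares(f,[0,0,0]);print(s.x.round(4),s.fun.round(1))
s=least_squares(lambda p:f([p[0],p[1],0]),[0,0]);print(s.x.round(4),s.fun.round(1))
E
```

```text
[0.0016 0.011  0.0347] [ 0.9  0.2 -0.2 -1.  -2.3  2.2]
[0.0042 0.0069] [ 0.6  1.1 -1.4 -1.  -2.1  2.3]
```

```bash
python3 - <<'E'
from h import *
to(.5968,.0286,.13,-.336+1.5708)
E
```

```text
d [-0.071  -0.2665  0.0136] rz (tool) 0.0789 tilt fix [-0.0007  0.0044  0.    ] q6 -1.02
```

```bash
python3 -m creep '-.0118 -.0444 0 0 0 0;-.0118 -.0444 0 0 0 0;-.0118 -.0444 0 0 0 0;-.0118 -.0444 0 0 0 0;-.0118 -.0444 0 0 0 0;-.0118 -.0444 0 0 0 0;0 0 .005 -.001 .004 .079;0 0 .005 0 0 0;0 0 0 0 0 0;0 0 0 0 0 0'; python3 - <<'E'
from h import *
for i in range(3): to(.5968,.0286,.0535,-.336+1.5708); im,K,T=snap("wrist","w9")
E
```

```text
clock: 12.3
eef_pos: [0.5963, 0.03, 0.1324]
tool_rot: [-0.001, 0.166, 0.986, 0.0]
wrist_force: [0.4, 0.5, -1.8]
opening: 0.552
gripper_force: 62.8
d [-0.0011 -0.0012  0.0789] rz (tool) 0.0026 tilt fix [ 0.0005 -0.0015 -0.    ] q6 -1.39
d [-0.0006 -0.0014  0.0795] rz (tool) 0.0025 tilt fix [ 0.0007 -0.0004  0.    ] q6 -1.39
d [-0.0003 -0.0015  0.0799] rz (tool) 0.0023 tilt fix [0.0008 0.0004 0.    ] q6 -1.39
```

View pics/w9.png

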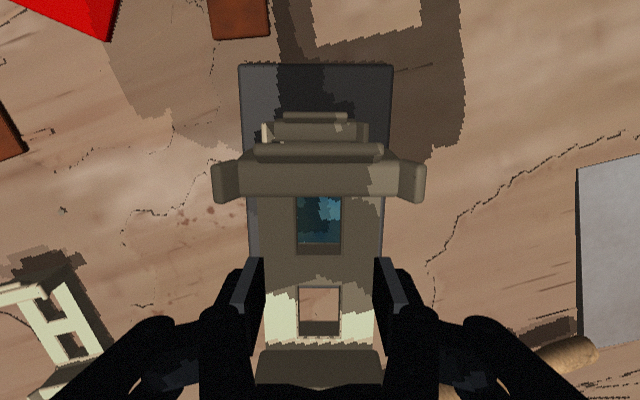

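The held crank is centred at column 318.5 and the base crank's lip at about 314.5. That means a shift of about 2 mm in −y before lowering.

```bash
python3 -m creep '-.0005 -.0018 .02 0 0 .002;0 0 .02 0 0 0;0 0 .02 0 0 0;0 0 .01 0 0 0;0 0 .003 0 0 0;0 0 0 0 0 0'; python3 -m creep '0 0 .003 0 0 0;0 0 0 0 0 0'; python3 -m creep '0 0 .002 0 0 0;0 0 0 0 0 0'
```

```text
clock: 13.05
eef_pos: [0.5973, 0.0273, 0.0609]
tool_rot: [0.001, 0.168, 0.986, 0.0]
wrist_force: [0.1, 1.3, -2.2]
opening: 0.553
gripper_force: 62.8
clock: 13.25
eef_pos: [0.5977, 0.027, 0.0584]
tool_rot: [0.001, 0.168, 0.986, 0.0]
wrist_force: [0.4, -0.0, -2.2]
opening: 0.554
gripper_force: 62.8
clock: 13.45
eef_pos: [0.5972, 0.027, 0.0558]
tool_rot: [0.001, 0.168, 0.986, 0.0]
wrist_force: [0.5, 0.3, -2.3]
opening: 0.551
gripper_force: 62.8
```

```bash
python3 -m creep '0 0 .002 0 0 0;0 0 0 0 0 0'; python3 -m creep '0 0 .001 0 0 0;0 0 0 0 0 0'
```

```text
clock: 13.65
eef_pos: [0.5972, 0.027, 0.0538]
tool_rot: [0.001, 0.168, 0.986, 0.0]
wrist_force: [0.4, -0.2, -1.8]
opening: 0.554
gripper_force: 62.9
clock: 13.85
eef_pos: [0.5973, 0.027, 0.0538]
tool_rot: [0.001, 0.168, 0.986, 0.0]
wrist_force: [-3.3, 0.5, 6.9]
opening: 0.556
gripper_force: 63.9
```

Contact came at the predicted seating height, so I'll release.

```bash
python3 -m creep '0 0 0 0 0 0;0 0 0 0 0 0;0 0 0 0 0 0;0 0 0 0 0 0;0 0 0 0 0 0;0 0 -.02 0 0 0;0 0 -.04 0 0 0;0 0 -.04 0 0 0;0 0 -.04 0 0 0;0 0 0 0 0 0;0 0 0 0 0 0' 1.0; python3 - <<'E'
from h import *
im,K,T=snap("wrist","w10")
im2=snap("side","s10")[0]
v=cv2.resize(im[20:320,160:480],None,fx=1.6,fy=1.6); w=cv2.resize(im2[150:230,280:390],None,fx=2.6,fy=2.6)
o=np.zeros((480,800,3),np.uint8);o[:480,:512]=v;o[:208,514:800]=w
cv2.imwrite("pics/w10c.png",o[:,:,::-1])
to(.4224,.3601,.13,.4+1.571)
E
```

```text
clock: 14.95
eef_pos: [0.5977, 0.0269, 0.194]
tool_rot: [0.002, 0.168, 0.986, 0.0]
wrist_force: [-1.1, 0.1, -0.6]
opening: 0.997
gripper_force: 0.0
d [0.2743 0.2565 0.0617] rz (tool) -0.7385 tilt fix [ 0.0004 -0.0013 -0.    ] q6 -1.39
```

View pics/w10c.png

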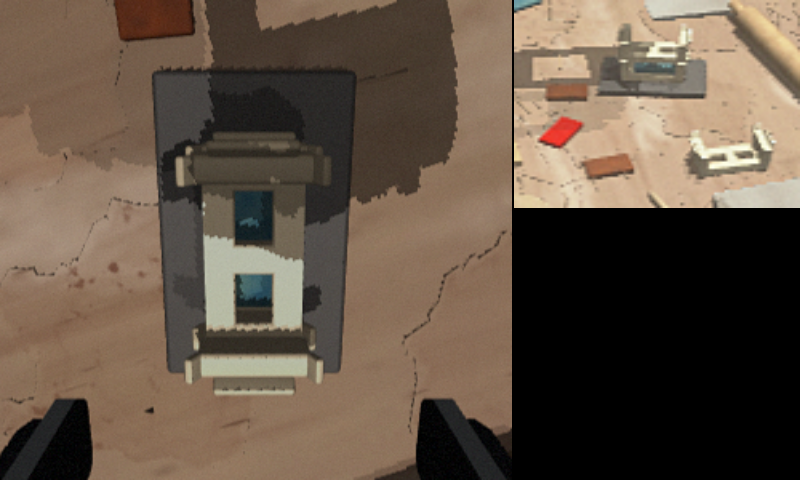

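Crank_a is seated squarely on the base, and both bed windows show the tile underneath. Next is the second tile, to be measured without viewing.

```bash
python3 -m creep '.034 .032 0 0 0 0;.034 .032 0 0 0 0;.034 .032 0 0 0 0;.034 .032 0 0 0 0;.034 .032 0 0 0 0;.034 .032 0 0 0 0;.034 .032 0 0 0 0;.034 .032 0 0 0 0;0 0 .02 0 0 -.147;0 0 .02 0 0 -.147;0 0 .02 0 0 -.147;0 0 0 0 0 -.147' 1.0; python3 -m creep '0 0 0 0 0 -.147;0 0 0 0 0 0;0 0 0 0 0 0';  python3 - <<'E'
from h import *
im,K,T=snap("wrist","w11")
blobs(im,K,T,.008,(85,60,25),(110,255,255),600)
to(.4224,.3601,.001,.4+1.571)
E
```

```text
clock: 16.25
eef_pos: [0.422, 0.3572, 0.1273]
tool_rot: [-0.004, -0.128, 0.992, -0.002]
wrist_force: [-0.1, -0.8, 0.3]
opening: 1.003
gripper_force: 0.0
clock: 16.55
eef_pos: [0.4247, 0.3583, 0.1314]
tool_rot: [-0.0, -0.195, 0.981, -0.0]
wrist_force: [0.0, 0.3, 0.8]
opening: 1.002
gripper_force: 0.0
px [323. 188.] n 4181 mean [0.4207 0.3614] rect [0.4223 0.3617] [70. 39.] yaw 0.367
d [0.0017 0.0025 0.1308] rz (tool) -0.0071 tilt fix [-0.0002 -0.0003  0.    ] q6 -1.48
```

```bash
python3 -m creep '.0015 .0038 .02 0 0 .026;0 0 .04 0 0 0;0 0 .04 0 0 0;0 0 .02 0 0 0;0 0 .01 0 0 0;0 0 0 0 0 0;0 0 0 0 0 0' 1.0; python3 -m creep '0 0 0 0 0 0;0 0 0 0 0 0;0 0 0 0 0 0;0 0 0 0 0 0;0 0 0 0 0 0;0 0 0 0 0 0' 0.0 40;  python3 -m creep '0 0 -.01 0 0 0;0 0 -.04 0 0 0;0 0 -.05 0 0 0; 0 0 -.06 0 0 0;0 0 0 0 0 0;0 0 0 0 0 0'; cat >> h.py <<'E'
def held(im,K,T):
    Tt=T_tool(); m=cv2.inRange(cv2.cvtColor(im,cv2.COLOR_RGB2HSV),(85,50,20),(112,255,255)); m[:,:255]=0;m[:,385:]=0;m[:170]=0
    n,l,st,c=cv2.connectedComponentsWithStats(m); i=1+st[1:,4].argmax(); x,y,w,h=st[i,:4]
    P=back(K,T,[(x,y),(x+w,y),(x,y+h),(x+w,y+h)],Tt[2,3]+.0062); L=(P-Tt[:3,3])@Tt[:3,:3]
    print("box",st[i],"tool frame mm\n",(L*1e3).round(1),(L.mean(0)*1e3).round(1))
E
python3 - <<'E'
from h import *
im,K,T=snap("wrist","w12"); held(im,K,T)
to(.5935,.0298,.15,-.336+1.5708)
E
```

```text
clock: 17.3
eef_pos: [0.4236, 0.3622, 0.0036]
tool_rot: [0.001, -0.184, 0.983, 0.0]
wrist_force: [0.1, 0.5, 1.0]
opening: 1.0
gripper_force: 0.0
clock: 17.9
eef_pos: [0.4234, 0.3621, 0.0038]
tool_rot: [0.001, -0.184, 0.983, 0.0]
wrist_force: [-2.3, -1.1, 5.8]
opening: 0.444
gripper_force: 39.4
clock: 18.5
eef_pos: [0.4236, 0.3622, 0.155]
tool_rot: [0.003, -0.184, 0.983, 0.001]
wrist_force: [0.9, -0.3, -1.1]
opening: 0.442
gripper_force: 40.4
box [  272   196    95   143 12228] tool frame mm
 [[ 35.4 -18.3  -6.3]
 [ 35.4  20.6  -6.3]
 [-35.8 -21.2  -6.1]
 [-35.8  23.8  -6.1]] [-0.2  1.2 -6.2]
d [-0.0393 -0.3713  0.003 ] rz (tool) 0.7067 tilt fix [ 0.0001  0.0018 -0.    ] q6 -1.45
```

```bash
python3 -m creep '-.0049 -.0464 0 0 0 0;-.0049 -.0464 0 0 0 0;-.0049 -.0464 0 0 0 0;-.0049 -.0464 0 0 0 0;-.0049 -.0464 0 0 0 0;-.0049 -.0464 0 0 0 0;-.0049 -.0464 0 0 0 0;-.0049 -.0464 0 0 0 0;0 0 0 0 0 .1414;0 0 0 0 0 .1414;0 0 0 0 0 .1414;0 0 0 0 0 .1414'; python3 -m creep '0 0 0 0 0 .1414;0 0 .02 0 0 0;0 0 0 0 0 0;0 0 0 0 0 0'; python3 - <<'E'
from h import *
to(.5935,.0298,.065,-.336+1.5708)
E
```

```text
clock: 19.75
eef_pos: [0.5919, 0.0298, 0.15]
tool_rot: [-0.002, 0.101, 0.995, 0.0]
wrist_force: [-0.6, -0.7, -0.5]
opening: 0.442
gripper_force: 40.4
clock: 20.15
eef_pos: [0.5921, 0.0301, 0.1308]
tool_rot: [-0.002, 0.167, 0.986, 0.0]
wrist_force: [0.7, 0.2, 0.0]
opening: 0.443
gripper_force: 40.5
d [-0.0017  0.0002  0.0658] rz (tool) 0.0001 tilt fix [ 0.     -0.0034  0.    ] q6 -1.38
```

```bash
python3 -m creep '-.0017 -.0005 .01 0 -.003 0;0 0 .02 0 0 0;0 0 .02 0 0 0;0 0 .01 0 0 0;0 0 .004 0 0 0;0 0 0 0 0 0;0 0 0 0 0 0'; python3 -m creep '0 0 .002 0 0 0;0 0 .001 0 0 0;0 0 0 0 0 0'
```

```text
clock: 20.85
eef_pos: [0.596, 0.0287, 0.0696]
tool_rot: [0.003, 0.167, 0.986, 0.0]
wrist_force: [0.2, 0.4, -0.5]
opening: 0.446
gripper_force: 40.5
clock: 21.15
eef_pos: [0.5954, 0.0288, 0.0659]
tool_rot: [0.002, 0.167, 0.986, 0.0]
wrist_force: [0.6, -0.4, -0.4]
opening: 0.442
gripper_force: 40.5
```

```bash
python3 -m creep '0 0 .0015 0 0 0;0 0 0 0 0 0'; python3 -m creep '0 0 0 0 0 0;0 0 0 0 0 0;0 0 0 0 0 0;0 0 0 0 0 0;0 0 0 0 0 0;0 0 -.02 0 0 0;0 0 -.04 0 0 0;0 0 -.04 0 0 0;0 0 -.03 0 0 0;0 0 0 0 0 0;0 0 0 0 0 0' 0.8; python3 - <<'E'
from h import *
im,K,T=snap("wrist","w13")
blobs(im,K,T,.068,(85,60,25),(110,255,255),300)
to(.61,-.23,.16,-.0+1.571)
E
```

```text
clock: 21.35
eef_pos: [0.5952, 0.0288, 0.0641]
tool_rot: [0.002, 0.167, 0.986, 0.0]
wrist_force: [0.3, -0.0, -0.4]
opening: 0.447
gripper_force: 40.5
clock: 22.45
eef_pos: [0.5951, 0.0289, 0.1949]
tool_rot: [0.003, 0.167, 0.986, 0.0]
wrist_force: [0.1, 0.4, 0.2]
opening: 0.799
gripper_force: 0.0
px [318. 186.] n 4119 mean [0.5928 0.0304] rect [0.5939 0.0299] [39. 69.] yaw -0.334
d [-0.1003 -0.2393  0.0336] rz (tool) -0.3365 tilt fix [0.0006 0.0029 0.    ] q6 -1.39
```

The tile is flat and centred on the second bed. On to crank_b.

```bash
python3 -m creep '-.0167 -.0399 0 0 0 0;-.0167 -.0399 0 0 0 0;-.0167 -.0399 0 0 0 0;-.0167 -.0399 0 0 0 0;-.0167 -.0399 0 0 0 0;-.0167 -.0399 0 0 0 0;0 0 .01 0 0 -.14;0 0 .01 0 0 -.14;0 0 .01 0 0 -.06;0 0 0 0 0 0;0 0 0 0 0 0' 1.0; python3 - <<'E'
from h import *
im,K,T=snap("wrist","w14")
c=proj(K,T,[.628,-.228,.03])[0].astype(int);o=c-[130,100];print(o,T_tool())
v=im[o[1]:o[1]+200,o[0]:o[0]+260]
cv2.imwrite("pics/w14c.png",cv2.resize(v[:,:,::-1],None,fx=3,fy=3,interpolation=cv2.INTER_CUBIC))
E
```

```text
clock: 23.6
eef_pos: [0.6097, -0.2297, 0.1627]
tool_rot: [0.001, -0.001, 1.0, 0.001]
wrist_force: [-0.5, 0.6, 0.9]
opening: 1.0
gripper_force: 0.0
[189 109] [[-9.99993763e-01 -2.23500544e-03  2.73463642e-03  6.10159817e-01]
 [-2.23439008e-03  9.99997478e-01  2.28059205e-04 -2.29870979e-01]
 [-2.73513924e-03  2.21947538e-04 -9.99996235e-01  1.63637124e-01]
 [ 0.00000000e+00  0.00000000e+00  0.00000000e+00  1.00000000e+00]]
```

View pics/w14c.png

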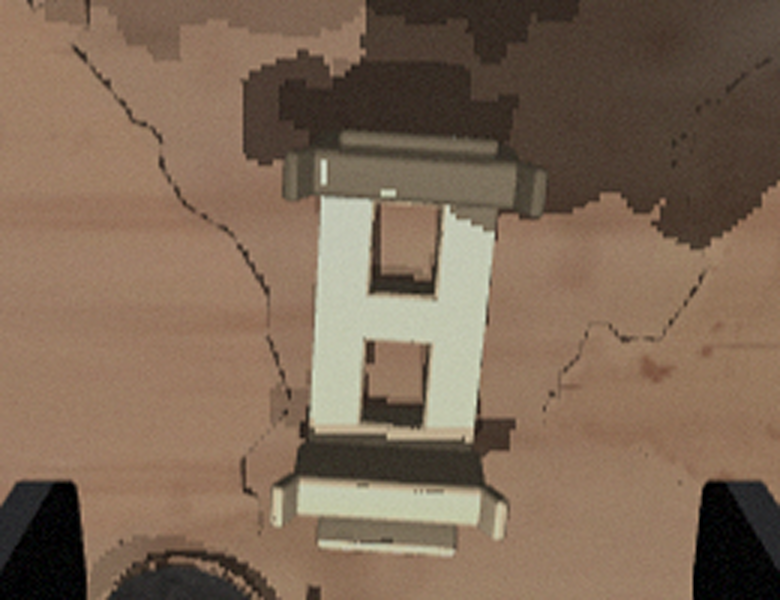

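Crank_b is clear. Corners: bed end (308,430)/(476,443), far wall top (296,474)/(480,488), near wall top (310,195)/(514,208), bar (370,293)…(432,344).

```bash
python3 - <<'E'
from h import *
K,T=cam("wrist")
uv=np.array([(308,430),(476,443),(296,474),(480,488),(310,195),(514,208),(370,293),(437,298),(365,340),(432,344)])/3+[189,109]
p=pnp(K,T,CP+[(-7,-10,12),(-7,10,12),(7,-10,12),(7,10,12)],uv,[.628,-.228,0],0)
to(p[0],p[1],.003,p[2]+np.pi/2)
E
```

```text
pose [ 0.6405 -0.2257 -0.07  ] res px
 [[ 0.3  1.9]
 [-1.6  1.1]
 [ 2.3  0.1]
 [-0.9 -0.8]
 [ 2.5  0.3]
 [-1.9  0.5]
 [-0.6 -0.4]
 [-0.3 -0.5]
 [-0.  -1.3]
 [ 0.  -1.1]]
d [-0.0299  0.0041  0.1607] rz (tool) 0.0723 tilt fix [ 0.0002  0.0027 -0.    ] q6 -2.12
```

```bash
python3 -m creep '-.0299 .0041 .02 0 0 .072;0 0 .04 0 0 0;0 0 .04 0 0 0;0 0 .035 0 0 0;0 0 .02 0 0 0;0 0 .0045 0 0 0;0 0 0 0 0 0;0 0 0 0 0 0' 1.0; python3 - <<'E'
from h import *
to(.6405,-.2257,.003,-.07+np.pi/2)
E
```

```text
clock: 24.45
eef_pos: [0.6424, -0.2267, 0.007]
tool_rot: [0.003, 0.034, 0.999, -0.001]
wrist_force: [-0.6, -0.2, 0.7]
opening: 0.997
gripper_force: 0.0
d [0.002  0.0009 0.004 ] rz (tool) 0.0015 tilt fix [-0.0016  0.0068  0.    ] q6 -2.02
```

```bash
python3 -m creep '.002 .001 .003 0 .005 0;0 0 0 0 0 0;0 0 0 0 0 0' 1.0; python3 -m creep '0 0 0 0 0 0;0 0 0 0 0 0;0 0 0 0 0 0;0 0 0 0 0 0;0 0 0 0 0 0;0 0 0 0 0 0' 0.0 60;  python3 -m creep '0 0 -.01 0 0 0;0 0 -.04 0 0 0;0 0 -.05 0 0 0; 0 0 -.07 0 0 0;0 0 0 0 0 0;0 0 0 0 0 0'; python3 - <<'E'
from h import *
im,K,T=snap("wrist","w15"); g=cv2.cvtColor(im,cv2.COLOR_RGB2GRAY)
print([(r,int(g[r,308:330].mean())) for r in range(150,366,2)])
to(.5935,.0298,.17,-.336+1.5708)
E
```

```text
clock: 24.75
eef_pos: [0.6394, -0.225, 0.0028]
tool_rot: [-0.0, 0.034, 0.999, -0.0]
wrist_force: [-0.1, -0.5, -0.1]
opening: 0.998
gripper_force: 0.0
clock: 25.35
eef_pos: [0.6396, -0.2252, 0.0026]
tool_rot: [0.0, 0.034, 0.999, -0.0]
wrist_force: [-0.3, -1.2, 5.2]
opening: 0.56
gripper_force: 62.5
clock: 25.95
eef_pos: [0.6398, -0.2251, 0.1539]
tool_rot: [0.001, 0.034, 0.999, -0.001]
wrist_force: [-0.1, -0.2, -2.4]
opening: 0.563
gripper_force: 62.6
[(150, 52), (152, 52), (154, 53), (156, 52), (158, 72), (160, 81), (162, 88), (164, 94), (166, 90), (168, 81), (170, 62), (172, 54), (174, 53), (176, 50), (178, 80), (180, 84), (182, 86), (184, 87), (186, 85), (188, 84), (190, 85), (192, 84), (194, 84), (196, 85), (198, 83), (200, 83), (202, 82), (204, 82), (206, 81), (208, 72), (210, 68), (212, 81), (214, 79), (216, 105), (218, 126), (220, 135), (222, 140), (224, 140), (226, 139), (228, 138), (230, 137), (232, 137), (234, 137), (236, 139), (238, 138), (240, 138), (242, 139), (244, 141), (246, 143), (248, 144), (250, 143), (252, 141), (254, 137), (256, 52), (258, 56), (260, 56), (262, 56), (264, 56), (266, 58), (268, 83), (270, 82), (272, 83), (274, 83), (276, 86), (278, 89), (280, 88), (282, 112), (284, 111), (286, 120), (288, 120), (290, 119), (292, 120), (294, 119), (296, 115), (298, 143), (300, 147), (302, 147), (304, 148), (306, 147), (308, 147), (310, 147), (312, 147), (314, 144), (316, 143), (318, 141), (320, 142), (322, 143), (324, 144), (326, 145), (328, 145), (330, 146), (332, 103), (334, 55), (336, 55), (338, 56), (340, 54), (342, 54), (344, 56), (346, 54), (348, 141), (350, 167), (352, 183), (354, 178), (356, 84), (358, 82), (360, 83), (362, 65), (364, 54)]
d [ 0.0624  0.2506 -0.0183] rz (tool) 0.2678 tilt fix [ 0.0003 -0.0021  0.    ] q6 -2.01
```

```bash
python3 - <<'E'
from h import *
c=arm.get_calibration("wrist");K,T=c["K"],c["hand_eye"]
O=np.array([(-52,36),(-41,36),(-7,0),(-7,12),(7,12),(41,12)])
for r,z in(([163,194.5,243.5,255,284.5,343],.0058),([177,208.5,255.5,267,297,355.5],.0026)):
    def f(p,a=0):
        x=-O[:,0]*1e-3;h=O[:,1]*1e-3;a=p[1]
        return proj(K,T,np.c_[p[0]+x*np.cos(a)+h*np.sin(a),0*x+.001,z-h*np.cos(a)+x*np.sin(a)])[:,1]-r
    s=least_squares(f,[0,0]);print(s.x.round(4),s.fun.round(1)); s=least_squares(lambda p:f([p[0],0]),[0]);print(s.x.round(4),s.fun.round(1))
E
```

```text
[ 0.0047 -0.0045] [ 0.2  1.1 -1.5 -0.9 -1.8  2.8]
[0.0045] [-0.1  0.8 -1.3 -0.8 -1.6  3.2]
[0.0004 0.0045] [ 0.2  1.2 -2.  -0.6 -1.9  3. ]
[0.0005] [ 0.5  1.5 -2.2 -0.7 -2.1  2.6]
```

```bash
python3 -m creep '.0104 .0418 -.003 0 0 0;.0104 .0418 -.003 0 0 0;.0104 .0418 -.003 0 0 0;.0104 .0418 -.003 0 0 0;.0104 .0418 -.003 0 0 0;.0104 .0418 -.003 0 0 0;0 0 0 0 0 .134;0 0 0 0 0 .134;0 0 0 0 0 0;0 0 0 0 0 0;0 0 0 0 0 0'; python3 - <<'E'
from h import *
for i in range(3): to(.5938,.0294,.0866,-.336+1.5708); im,K,T=snap("wrist","w16")
g=cv2.cvtColor(im,cv2.COLOR_RGB2HSV)
# stack lip predicted (near wall top corners of crank_a), batt edges along rows
print(proj(K,T,np.array([(-41,-25,36),(-41,25,36),(-52,0,36)])/1e3@R.from_euler("z",-.336).as_matrix().T+[.5935,.0298,.048]).round(1))
for r in (105,115,125,135): print(r,[(c,*map(int,g[r,c])) for c in range(230,410,6)])
E
```

```text
clock: 27.1
eef_pos: [0.5935, 0.0293, 0.1688]
tool_rot: [-0.002, 0.166, 0.986, -0.0]
wrist_force: [0.3, 0.4, -2.1]
opening: 0.557
gripper_force: 62.7
d [-0.0005  0.0002  0.0822] rz (tool) 0.0017 tilt fix [-0.0009 -0.003  -0.    ] q6 -1.39
d [-0.0002  0.0002  0.0826] rz (tool) 0.0011 tilt fix [-0.0008 -0.0023 -0.    ] q6 -1.39
d [-0.      0.0002  0.0828] rz (tool) 0.0006 tilt fix [-0.0007 -0.0019  0.    ] q6 -1.39
[[279.5 147.4]
 [357.  147.5]
 [318.3 130.2]]
105 [(230, 13, 88, 136), (236, 14, 88, 128), (242, 11, 89, 135), (248, 14, 84, 133), (254, 15, 19, 81), (260, 25, 20, 78), (266, 10, 19, 81), (272, 11, 26, 79), (278, 17, 27, 84), (284, 0, 18, 84), (290, 155, 49, 31), (296, 8, 29, 35), (302, 165, 45, 34), (308, 36, 36, 35), (314, 150, 8, 34), (320, 15, 26, 39), (326, 20, 27, 28), (332, 30, 15, 33), (338, 0, 14, 37), (344, 162, 32, 40), (350, 0, 30, 51), (356, 6, 26, 50), (362, 0, 0, 47), (368, 30, 15, 51), (374, 8, 22, 47), (380, 12, 27, 48), (386, 16, 93, 85), (392, 14, 85, 81), (398, 13, 87, 79), (404, 13, 95, 78)]
115 [(230, 13, 92, 133), (236, 14, 92, 127), (242, 11, 92, 130)
[... 979 characters left out ...]
47), (374, 40, 15, 50), (380, 15, 21, 49), (386, 13, 83, 80), (392, 16, 83, 80), (398, 14, 88, 81), (404, 13, 89, 80)]
135 [(230, 14, 83, 166), (236, 13, 78, 163), (242, 14, 87, 138), (248, 14, 80, 140), (254, 20, 13, 57), (260, 176, 26, 80), (266, 19, 63, 185), (272, 16, 69, 63), (278, 18, 65, 90), (284, 18, 62, 90), (290, 22, 56, 87), (296, 17, 65, 90), (302, 20, 66, 85), (308, 14, 64, 96), (314, 18, 62, 91), (320, 22, 63, 89), (326, 14, 66, 96), (332, 17, 72, 95), (338, 16, 54, 90), (344, 18, 63, 89), (350, 15, 67, 92), (356, 17, 69, 92), (362, 12, 69, 63), (368, 17, 72, 82), (374, 167, 38, 47), (380, 19, 42, 49), (386, 12, 92, 83), (392, 13, 97, 79), (398, 11, 85, 81), (404, 11, 88, 81)]
```

The held crank and the stack line up within 1 mm, so I'll lower it.

```bash
python3 -m creep '0 -.0005 .02 0 -.002 0;0 0 .02 0 0 0;0 0 .02 0 0 0;0 0 .01 0 0 0;0 0 .006 0 0 0;0 0 0 0 0 0;0 0 0 0 0 0'; python3 -m creep '0 0 .003 0 0 0;0 0 0 0 0 0;0 0 0 0 0 0'; python3 -m creep '0 0 .002 0 0 0;0 0 0 0 0 0'
```

```text
clock: 27.95
eef_pos: [0.5946, 0.029, 0.0949]
tool_rot: [0.001, 0.167, 0.986, -0.0]
wrist_force: [0.1, -0.0, -0.4]
opening: 0.56
gripper_force: 62.6
clock: 28.25
eef_pos: [0.5942, 0.0291, 0.0913]
tool_rot: [0.001, 0.167, 0.986, -0.0]
wrist_force: [-0.3, 0.2, -2.1]
opening: 0.56
gripper_force: 62.6
clock: 28.45
eef_pos: [0.5939, 0.0291, 0.0888]
tool_rot: [0.0, 0.167, 0.986, -0.0]
wrist_force: [-0.2, 0.4, -2.4]
opening: 0.557
gripper_force: 62.6
```

```bash
python3 -m creep '0 0 .001 0 0 0;0 0 0 0 0 0'; python3 -m creep '0 0 .001 0 0 0;0 0 0 0 0 0'; python3 -m creep '0 0 .001 0 0 0;0 0 0 0 0 0'
```

```text
clock: 28.65
eef_pos: [0.5939, 0.0291, 0.0878]
tool_rot: [0.0, 0.167, 0.986, -0.0]
wrist_force: [0.1, -0.2, -0.8]
opening: 0.556
gripper_force: 62.6
clock: 28.85
eef_pos: [0.5939, 0.0291, 0.0868]
tool_rot: [0.0, 0.167, 0.986, -0.0]
wrist_force: [-0.1, -0.2, -2.0]
opening: 0.559
gripper_force: 62.7
clock: 29.05
eef_pos: [0.594, 0.0291, 0.0867]
tool_rot: [0.001, 0.167, 0.986, -0.0]
wrist_force: [-2.0, -0.3, 4.2]
opening: 0.56
gripper_force: 63.2
```

Contact came at .0867, exactly the predicted height. I'll release and go to the last tile.

```bash
python3 -m creep '0 0 0 0 0 0;0 0 0 0 0 0;0 0 0 0 0 0;0 0 0 0 0 0;0 0 0 0 0 0;0 0 -.02 0 0 0;0 0 -.04 0 0 0;0 0 -.04 0 0 0;0 0 -.02 0 0 0;0 0 0 0 0 0;0 0 0 0 0 0' 1.0; python3 - <<'E'
from h import *
snap("wrist","w17"); print(T_tool().round(4))
to(.4177,-.3487,.2,.18+1.571)
E
```

```text
clock: 30.15
eef_pos: [0.5937, 0.0292, 0.2057]
tool_rot: [0.001, 0.167, 0.986, -0.0]
wrist_force: [-1.1, 0.1, -0.4]
opening: 0.992
gripper_force: 0.0
[[-9.440e-01  3.300e-01 -1.200e-03  5.930e-01]
 [ 3.300e-01  9.440e-01 -5.000e-04  2.930e-02]
 [ 9.000e-04 -9.000e-04 -1.000e+00  2.046e-01]
 [ 0.000e+00  0.000e+00  0.000e+00  1.000e+00]]
d [ 0.0408 -0.4146  0.005 ] rz (tool) -0.5165 tilt fix [-0.0009 -0.0009 -0.    ] q6 -1.38
```

```bash
python3 -m creep '.0045 -.046 0 0 0 0;.0045 -.046 0 0 0 0;.0045 -.046 0 0 0 0;.0045 -.046 0 0 0 0;.0045 -.046 0 0 0 0;.0045 -.046 0 0 0 0;.0045 -.046 0 0 0 0;.0045 -.046 0 0 0 0;.0045 -.046 0 0 0 0;0 0 .02 0 0 -.13;0 0 .02 0 0 -.13;0 0 .02 0 0 -.13' 1.0; python3 -m creep '0 0 .01 0 0 -.126;0 0 0 0 0 0;0 0 0 0 0 0';  python3 - <<'E'
from h import *
im,K,T=snap("wrist","w18")
blobs(im,K,T,.008,(85,60,25),(110,255,255),600)
to(.4177,-.3487,.002,.2+1.571)
print(T_tool().round(3))
E
```

```text
clock: 31.4
eef_pos: [0.4177, -0.3478, 0.1432]
tool_rot: [-0.001, -0.029, 1.0, 0.001]
wrist_force: [0.2, -0.2, 0.2]
opening: 1.0
gripper_force: 0.0
clock: 31.7
eef_pos: [0.4186, -0.3477, 0.135]
tool_rot: [-0.0, -0.088, 0.996, 0.001]
wrist_force: [0.1, 0.0, -0.2]
opening: 1.001
gripper_force: 0.0
px [315. 189.] n 4084 mean [ 0.4188 -0.3498] rect [ 0.4202 -0.3496] [70. 39.] yaw 0.157
d [ 0.0014 -0.0003  0.1338] rz (tool) -0.0234 tilt fix [-0.0002  0.0003 -0.    ] q6 -2.66
[[-0.984 -0.176  0.     0.419]
 [-0.176  0.984 -0.    -0.348]
 [-0.    -0.    -1.     0.136]
 [ 0.     0.     0.     1.   ]]
```

```bash
python3 -m creep '0 -.0018 .02 0 0 .02;0 0 .04 0 0 0;0 0 .04 0 0 0;0 0 .02 0 0 0;0 0 .0135 0 0 0;0 0 0 0 0 0;0 0 0 0 0 0' 1.0; python3 -m creep '0 0 0 0 0 0;0 0 0 0 0 0;0 0 0 0 0 0;0 0 0 0 0 0;0 0 0 0 0 0;0 0 0 0 0 0' 0.0 40;  python3 -m creep '0 0 -.01 0 0 0;0 0 -.04 0 0 0;0 0 -.05 0 0 0; 0 0 -.05 0 0 0;0 0 -.04 0 0 0;0 0 0 0 0 0;0 0 0 0 0 0'
python3 - <<'E'
from h import *
im,K,T=snap("wrist","w19"); held(im,K,T)
to(.5937,.0296,.19,-.336+1.5708)
E
```

```text
clock: 32.45
eef_pos: [0.4202, -0.351, 0.0038]
tool_rot: [0.001, -0.079, 0.997, -0.001]
wrist_force: [0.0, 0.1, 0.5]
opening: 1.0
gripper_force: 0.0
clock: 33.05
eef_pos: [0.42, -0.3508, 0.0039]
tool_rot: [0.001, -0.08, 0.997, -0.001]
wrist_force: [-1.5, 1.2, 6.2]
opening: 0.444
gripper_force: 39.4
clock: 33.75
eef_pos: [0.4198, -0.3505, 0.1945]
tool_rot: [0.001, -0.08, 0.997, -0.002]
wrist_force: [0.6, 0.6, -0.8]
opening: 0.443
gripper_force: 40.4
box [  272   199    95   142 12085] tool frame mm
 [[ 35.  -19.4  -6.2]
 [ 35.1  19.6  -6.2]
 [-35.9 -22.3  -6.2]
 [-35.7  22.7  -6.2]] [-0.4  0.2 -6.2]
d [-0.2327  0.3467  0.0025] rz (tool) 0.4956 tilt fix [-0.0008  0.0007 -0.    ] q6 -2.64
```

```bash
python3 -m creep '-.0259 .0385 0 0 0 0;-.0259 .0385 0 0 0 0;-.0259 .0385 0 0 0 0;-.0259 .0385 0 0 0 0;-.0259 .0385 0 0 0 0;-.0259 .0385 0 0 0 0;-.0259 .0385 0 0 0 0;-.0259 .0385 0 0 0 0;-.0259 .0385 0 0 0 0'; python3 -m creep '0 0 0 0 0 .124;0 0 0 0 0 .124;0 0 0 0 0 .124;0 0 .01 0 0 .124;0 0 .01 0 0 0;0 0 0 0 0 0;0 0 0 0 0 0'; python3 - <<'E'
from h import *
to(.5935,.0298,.101,-.336+1.5708)
E
```

```text
clock: 34.7
eef_pos: [0.5935, 0.0312, 0.1901]
tool_rot: [-0.002, -0.08, 0.997, -0.0]
wrist_force: [-0.0, -0.8, -0.3]
opening: 0.445
gripper_force: 40.4
clock: 35.4
eef_pos: [0.5936, 0.0291, 0.1712]
tool_rot: [-0.001, 0.166, 0.986, -0.0]
wrist_force: [-0.0, -0.9, -0.4]
opening: 0.445
gripper_force: 40.4
d [0.0002 0.0007 0.0702] rz (tool) 0.0019 tilt fix [-0.001  -0.0014 -0.    ] q6 -1.39
```

```bash
python3 -m creep '0 .0005 .02 0 0 .002;0 0 .02 0 0 0;0 0 .02 0 0 0;0 0 .008 0 0 0;0 0 0 0 0 0;0 0 0 0 0 0'; python3 -m creep '0 0 .002 0 0 0;0 0 .001 0 0 0;0 0 0 0 0 0'
```

```text
clock: 36.0
eef_pos: [0.5953, 0.0294, 0.1054]
tool_rot: [0.001, 0.168, 0.986, -0.0]
wrist_force: [0.4, -0.2, -0.4]
opening: 0.447
gripper_force: 40.4
clock: 36.3
eef_pos: [0.5949, 0.0295, 0.102]
tool_rot: [0.001, 0.168, 0.986, -0.0]
wrist_force: [-0.7, 0.6, -1.0]
opening: 0.441
gripper_force: 40.4
```

```bash
python3 -m creep '0 0 .0015 0 0 0;0 0 0 0 0 0'; python3 -m creep '0 0 0 0 0 0;0 0 0 0 0 0;0 0 0 0 0 0;0 0 0 0 0 0;0 0 0 0 0 0;0 0 -.02 0 0 0;0 0 -.04 0 0 0;0 0 -.04 0 0 0;0 0 -.03 0 0 0;0 0 0 0 0 0;0 0 0 0 0 0' 0.8; python3 - <<'E'
from h import *
im,K,T=snap("wrist","w20")
blobs(im,K,T,.104,(85,60,25),(110,255,255),300)
im2=snap("side","s20")[0]
v=cv2.resize(im[20:320,160:480],None,fx=1.6,fy=1.6); w=cv2.resize(im2[150:230,280:390],None,fx=2.6,fy=2.6)
o=np.zeros((480,800,3),np.uint8);o[:480,:512]=v;o[:208,514:800]=w
cv2.imwrite("pics/w20c.png",o[:,:,::-1])
E
```

```text
clock: 36.5
eef_pos: [0.5947, 0.0295, 0.1]
tool_rot: [0.001, 0.168, 0.986, -0.0]
wrist_force: [-0.2, 0.5, -0.6]
opening: 0.442
gripper_force: 40.5
clock: 37.6
eef_pos: [0.5948, 0.0296, 0.2307]
tool_rot: [0.001, 0.168, 0.986, -0.0]
wrist_force: [-0.9, 0.5, -1.3]
opening: 0.799
gripper_force: 0.0
px [318. 188.] n 4126 mean [0.5936 0.0306] rect [0.5944 0.0302] [39. 70.] yaw -0.34
```

View pics/w20c.png

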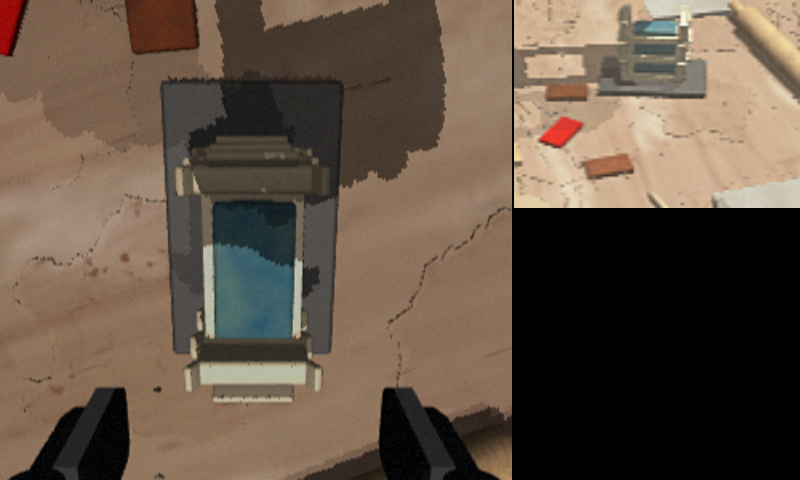

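The stack is straight and level with a tile on every bed: the top tile is centred at (318,188), and the side view shows the three tiers. The bare tiles are where they were and the gripper is clear.

```bash
python3 -c "
from bench import arm
print(arm.finish_job())"
```

```text
the job is handed in; nothing more can be done
None
```

I stacked the three cranks squarely on the kiln batt with one glazed tile centred on each bed, left the bare tiles alone, and handed the job in at about 38 s; no verdict came back.

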